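Level the proud mount in the polishing holder and point out what is still missing

ROBOT

A 7-joint arm with a two-finger parallel gripper is mounted at the origin on a cart in front of the work surface, level with it; the furniture and walls round the work are solid. World frame = base frame: x ahead of the robot, y to its left, z up, the work surface at z = 0. Lengths are in mm, angles in rad, forces in N, time in s.
With the tool pointing down it reaches from about 400 to 900 mm from the base axis. Payload 5.6 kg.
Tool frame: the origin (TCP) lies between the finger pads, 19 mm behind the fingertips; this is the grasp point; z points along the fingers, y is the line along which they close (so a half turn about z gives the same grasp; the last joint's range is limited). The gripper opens to 92 mm and grips with 3 to 60 N. Pads are 20 mm wide; open, the fingers measure 128 mm over their backs; the gripper's body (75 mm by 189 mm) begins 69 mm behind the grasp point.
Start: joints at [-1.274, 0.468, -0.012, 1.603, 0.006, 1.071, -0.056], TCP at [216.684, 612.826, 233.292] pointing down, gripper open.
Joint ranges: [-2.53, 2.53], [-0.31, 2.02], [-1.57, 1.55], [0.28, 2.44], [-1.29, 4.43], [0.15, 1.84], [-2.92, 2.92]. Speed limits (rad/s): [2.57, 2.57, 3.14, 3.14, 3.14, 3.14, 3.14].

INTERFACE

Orientations are given as a unit quaternion [x, y, z, w].
In Python, from station import env, vision, nets gives the robot as it stands. The module is installed in compiled form; this text tells all that it offers.
- The arm moves only by the shell command python3 -m crank 'ROWS' [FORCE]. ROWS is text: rows parted by semicolons, each of 5 numbers parted by spaces: the closure, from -1 (fully open) to 1 (shut), then the shift along the tool's x, y, z in m, then the turn about the tool's z in rad. A call has exactly 5 rows; each row shifts and turns the commanded pose from where the row before left it, along the tool's axes as they then stand; what a row does not reach is not made up. A row lasts 1/10 s, in which the tool goes at most 50 mm and 8.59 degrees, less where a joint would pass 70% of its speed; a pose out of reach is approached as far as the arm can. A call with a gripper value outside its range is refused whole. The fingers move at their own pace and stop on an object; FORCE is the grip in N (left out, the last holds). Time passes only in rows, so rows that do not move let the fingers close, or fill a call up. It gives the time, the measured TCP pose, the force, the opening and the grip force at its end, in the units of the state.
- env.sense(): the state, without advancing time (a new reading comes with each control period).
- vision.read_camera(name): name is "side" or "top" or "wrist"; returns a dict with "frame" (420x560x3 uint8, red, green, blue), "fovy" (degrees; the focal length in pixels is half the picture's height over the tangent of half this angle, whatever the lens; pixels are square), "cx", "cy" (the principal point, pixels), "xyz" and "rotation" of the camera in the world; the wrist camera has in their place "hand_eye" (4x4, takes a point from camera to tool coordinates, whose origin is the TCP and whose axes are the flange's). Camera axes: x right, y down, z forward; pixel columns grow to the right and rows downward; lengths in mm; the calibration is good to about 2 mm. A picture is of the moment at which its call begins: read the wrist's pose just before it. There is no depth.
- env.close_job(): hands the job in; it is judged then, once.
Trained networks look in the newest picture that a camera, given by its name, has taken for a name from the list of things; names that differ only in an ending like _2 or _b are one class to them, and where a whole thing is asked for, a point or a joint stands for the part that bears it (a point fixed in the world has none). Each returns a list of dicts, best first, with "confidence" (0 to 1); they miss things now and then, are a little off and sometimes report something else, mostly with a low value. They report only what shows in the picture. A call takes as long as a camera call. They do not tell look-alikes from the thing itself.
- nets.recognise(camera, target): "position" ([row, column] in pixels, amid what is visible of it).
The state is a dict: "clock": time; "joints": joint angles; "joint_velocities": joint speeds; "effort": joint torques, N m; "tool_pos": TCP position; "orientation": TCP orientation; "contact_force": force on the tool from outside, world axes, zero at the start; "wrist_torque": the same for the moment, N m; "grip_width": opening from 0.0 (shut) to 1.0 (fully open); "grasp_force": force on a finger pad.
Only numpy, scipy, OpenCV 4.12 (cv2) and the standard library are available. Lean on these libraries where they do the work, as an engineer would, in place of code of your own. Each camera call takes 0.05 s, during which the arm holds its last target. There are 200 camera calls.

TASK

In the five-place polishing holder one mounted sample is still standing proud: press it down with the fingertips until it sits fully home on the levelling plate, and come clear of it. Then show your colleague what is left to do: hold the fingertips about a centimetre or two above the mount that still lies on the bench for two seconds, then the same above the empty place of the holder where it belongs, without touching either, and finish while still pointing there. Nothing is to be picked up or moved: leave the seated mounts, the mount on the bench and the things around them as they are.

Things in the scene. Friction and masses are not known exactly. Their poses are not given: they have to be found in the camera images.
- specimen_holder: Polishing holder, fixed: bright disc 140 mm across, deck 14 mm above the bench, on a dark levelling plate 144 mm across, 4 mm thick; hub 24 mm across, 22.5 mm high in its middle. Five bores evenly on a 44 mm radius, each with a white sleeve 31 mm inside, rim 15 mm above the bench: three hold seated mounts, one the proud mount, one is empty, in any order. Origin: centre of the underside; z up.
- proud_mount (a joint): How far the proud mount has been pressed down, m: 0.012 = fully home on the levelling plate (end stop); it starts at 0 to 0.003, that is 9 to 12 mm too high. A clamp screw nips it with about 7 N of friction: it moves when pressed harder than that, and stays where it is left. Below 0: pulled up.
- proud_top (a point): Centre of the top face of the proud mount, a short upright cylinder 30 mm across and 19 mm high in one of the holder's places, the one that stands highest: its top is 32 to 35 mm above the bench at first and 23 mm when it is home. It slides straight down.
- empty_mouth (a point): Centre of the rim of the empty place of the holder, 15 mm above the bench; z up. The sleeve there is 31 mm across inside and open down to the levelling plate.
- seated_1: Seated mount, loose in its place: cylinder 30 mm across, 19 mm high, its top 23 mm above the bench. Origin: centre of its underside.
- seated_2: Seated mount, loose in its place: cylinder 30 mm across, 17 mm high, its top 21 mm above the bench. Origin: centre of its underside.
- seated_3: Seated metal sample, loose in its place: cylinder 30 mm across, 13 mm high, its top 17 mm above the bench. Origin: centre of its underside.
- waiting_mount: The mount that still lies on the bench beside the holder, loose: upright cylinder 30 mm across and 16 mm high, solid with a flat top. Origin: centre of its underside, on the bench; z up.
- loupe: Eye loupe, bystander, loose on the bench: dark hollow-topped cone 37 mm across and 33 mm high. Origin: centre of its underside.
- reference_block: Hardness reference block, bystander, loose on the bench: flat metal disc 50 mm across and 10 mm high with small indents. Origin: centre of its underside.
- tweezers: Tweezers, bystander, lying loose on the bench: 128 mm long, 14 mm wide, 9 mm high, along their own y. Origin: centre of the underside.
Mind the look-alikes: they are no part of the job. Leave any purple look-alike of the part that bears proud_mount alone.

How it is judged:
By the outcome, as a careful person would: the job done as asked, in the order asked, and still so for the second after the job is handed in, with the robot touching nothing.
It also fails if it takes over 48 s, if anything falls off the work surface, if the arm or the gripper's body presses on something with over 40 N, if the wrist force passes 120 N, or if a joint passes its speed limit or range.

## Working session

There is one attempt and no reset: what is moved stays moved. The work goes in short steps, Python scripts to look and compute and a shell command to move; the robot and the scene stay as the last step left them, time stands still between calls to the robot, and variables do not carry over. Pictures are saved under pics/ and viewed, at most 10 in all, crops included, and the job is handed in when it is done.

```bash
mkdir -p pics
cat > h.py <<'E'
import numpy as np, cv2
from station import env, vision, nets
from scipy.spatial.transform import Rotation as R
def cam(name):
    s=env.sense(); c=vision.read_camera(name)
    f=c["frame"].shape[0]/2/np.tan(np.radians(c["fovy"])/2)
    if "hand_eye" in c:
        H=np.array(c["hand_eye"]); T=np.eye(4); T[:3,:3]=R.from_quat(s["orientation"]).as_matrix(); T[:3,3]=s["tool_pos"]
        M=T@H; o,Rm=M[:3,3],M[:3,:3]
    else: o,Rm=np.array(c["xyz"]),np.array(c["rotation"])
    return c["frame"],f,c["cx"],c["cy"],o,Rm
def ground(C,rc,z):
    _,f,cx,cy,o,Rm=C; d=Rm@np.array([(rc[1]-cx)/f,(rc[0]-cy)/f,1]); return o+d*(z-o[2])/d[2]
def proj(C,p):
    _,f,cx,cy,o,Rm=C; q=Rm.T@(np.array(p)-o); return [q[1]/q[2]*f+cy,q[0]/q[2]*f+cx]
E
python3 - <<'E'
from h import *
s=env.sense(); print({k:np.round(v,3) for k,v in s.items()}); print(R.from_quat(s["orientation"]).as_matrix().round(3))
zs=dict(specimen_holder=14,proud_top=33,proud_mount=30,empty_mouth=15,seated_1=23,waiting_mount=16,loupe=33,reference_block=10,tweezers=9)
for n in("top","side"):
    C=cam(n); cv2.imwrite(f"pics/{n}0.png",C[0][:,:,::-1]); print(n,C[4].round(),C[1])
    for t,z in zs.items():
        for d in nets.recognise(n,t)[:6]: print(t,round(d["confidence"],2),np.round(d["position"]),ground(C,d["position"],z).round())
E
```

```text
{'clock': np.float64(0.0), 'joints': array([-1.274,  0.468, -0.012,  1.604,  0.006,  1.071, -0.056]), 'joint_velocities': array([ 0.   , -0.002, -0.001, -0.001, -0.001,  0.   ,  0.   ]), 'effort': array([ 0.0000e+00, -5.2057e+01, -1.3000e-02, -2.4374e+01, -5.7000e-02,
        1.7000e-02,  0.0000e+00]), 'tool_pos': array([216.522, 612.308, 232.345]), 'orientation': array([ 0.169,  0.986, -0.001, -0.   ]), 'contact_force': array([0.178, 0.385, 0.371]), 'wrist_torque': array([ 0.001, -0.059,  0.067]), 'grasp_force': np.float64(0.0), 'grip_width': np.float64(1.003)}
[[-0.943  0.333 -0.   ]
 [ 0.333  0.943 -0.002]
 [-0.    -0.002 -1.   ]]
top [ 419. -369.  882.] 519.233226167552Traceback (most recent call last):
  File "<stdin>", line 7, in <module>
  File "h.py", line 13, in ground
    _,f,cx,cy,o,Rm=C; d=Rm@np.array([(rc[1]-cx)/f,(rc[0]-cy)/f,1]); return o+d*(z-o[2])/d[2]
                        ~~^~~~~~~~~~~~~~~~~~~~~~~~~~~~~~~~~~~~~~~~
ValueError: matmul: Input operand 1 has a mismatch in its core dimension 0, with gufunc signature (n?,k),(k,m?)->(n?,m?) (size 3 is different from 4)
```

View pics/top0.png

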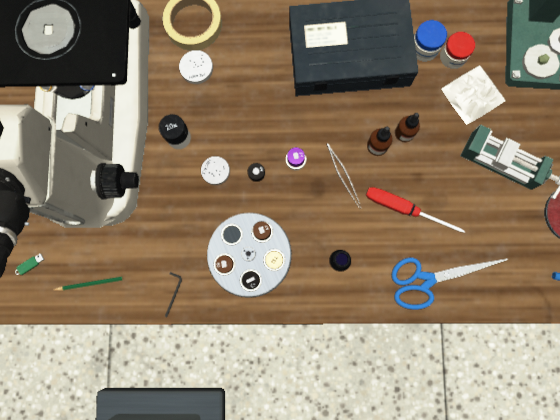

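The top view shows the holder around (255,249), a purple look-alike at (157,296), dark round things at (172,257) and (260,340), and a white-speckled disc at (170,215). The rotation appears to be a quaternion, so I'll fix the helper.

```bash
sed -i 's/np.array(c\["rotation"\])$/np.array(c["rotation"]); Rm=R.from_quat(Rm).as_matrix() if Rm.size==4 else Rm/' h.py
python3 - <<'E'
from h import *
zs=dict(specimen_holder=14,proud_top=33,empty_mouth=15,seated_1=23,waiting_mount=16,loupe=33,reference_block=10,tweezers=9)
for n in("top","side"):
    C=cam(n); print(n,C[4].round(),C[1],C[5].round(2).tolist())
    im=C[0][:,:,::-1]
    if n=="side": cv2.imwrite("pics/side0.png",im)
    else: cv2.imwrite("pics/topc.png",cv2.resize(im[130:310,140:380],None,fx=3.3,fy=3.3,interpolation=cv2.INTER_CUBIC))
    for t,z in zs.items():
        for d in nets.recognise(n,t)[:6]: print(t,round(d["confidence"],2),np.round(d["position"]),ground(C,d["position"],z).round())
E
```

```text
top [ 419. -369.  882.] 519.233226167552 [[-0.0, -0.99, 0.15], [-1.0, 0.01, 0.04], [-0.04, -0.15, -0.99]]
specimen_holder 0.64 [250. 247.] [ 502. -300.   14.]
proud_top 0.73 [161. 295.] [ 648. -382.   33.]
proud_top 0.7 [231. 262.] [ 530. -326.   33.]
empty_mouth 0.69 [245. 239.] [ 509. -286.   15.]
seated_1 0.85 [279. 251.] [ 452. -308.   23.]
seated_1 0.78 [263. 273.] [ 478. -343.   23.]
seated_1 0.64 [262. 226.] [ 480. -266.   23.]
waiting_mount 0.74 [170. 258.] [ 638. -319.   16.]
loupe 0.55 [260. 344.] [ 483. -460.   33.]
reference_block 0.76 [170. 217.] [ 641. -247.   10.]
tweezers 0.71 [166. 340.] [ 645. -459.    9.]
side [ 409. -993.  611.] 515.506147844861 [[0.98, -0.11, 0.16], [-0.19, -0.63, 0.76], [0.02, -0.77, -0.63]]
specimen_holder 0.7 [213. 234.] [ 476. -266.   14.]
specimen_holder 0.7 [242. 246.] [ 485. -348.   14.]
specimen_holder 0.6 [233. 251.] [ 498. -327.   14.]
proud_top 0.65 [242. 351.] [ 655. -397.   33.]
proud_top 0.52 [226. 269.] [ 527. -336.   33.]
empty_mouth 0.51 [211. 266.] [ 534. -273.   15.]
empty_mouth 0.42 [225. 223.] [ 451. -298.   15.]
seated_1 0.65 [211. 236.] [ 477. -273.   23.]
seated_1 0.58 [227. 224.] [ 452. -312.   23.]
seated_1 0.43 [240. 247.] [ 487. -354.   23.]
waiting_mount 0.47 [223. 327.] [ 634. -325.   16.]
loupe 0.57 [290. 254.] [ 480. -474.   33.]
reference_block 0.73 [199. 318.] [ 637. -245.   10.]
reference_block 0.55 [207. 263.] [ 530. -253.   10.]
tweezers 0.91 [286. 350.] [ 632. -472.    9.]
```

View pics/topc.png

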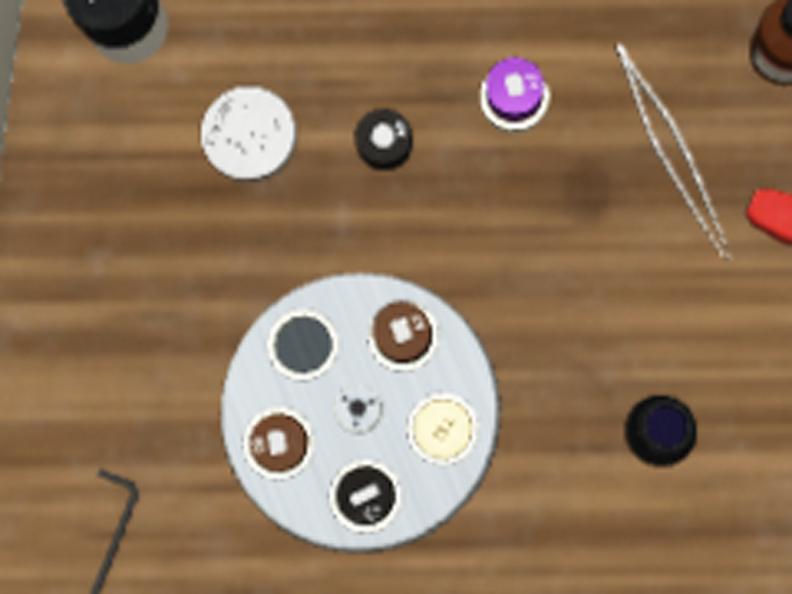

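View pics/side0.png

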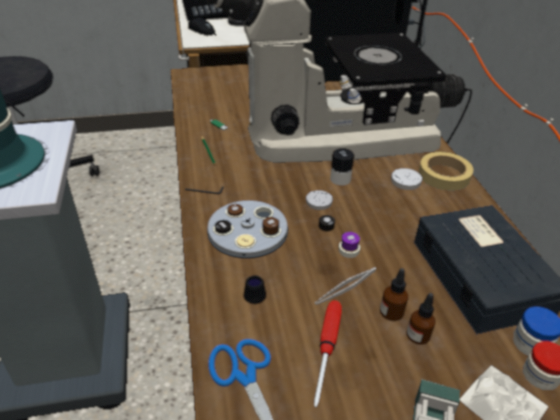

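The top crop shows the proud brown mount at (231,262), the empty dark bore at (234.5,231.5), and the waiting black mount at about (172,257). The purple look-alike sits in its own stand. The microscope lies between the arm and the work, so I'll measure where it reaches and refine the positions.

Run:
```python
from h import *
C=cam("top"); S=cam("side")
k=lambda x,y:(130+y/3.3,140+x/3.3)
for n,(x,y),z in [("proud",(402,332),33),("empty",(302.5,345),15),("wait",(384,137),16),("disc",(360,412),12),("blk/seated",(278,443),22),("black",(364,495),22),("yellow",(442,430),17)]:
    p=ground(C,k(x,y),z); print(n,p.round(1),"side pix",np.round(proj(S,p)))
for n,rc in [("base corner L",(150,255)),("base corner R",(150,440)),("knob",(120,275))]: print(n,ground(S,rc,0).round())
for z in(200,300,400): print(z,"eyepiece side",ground(S,(20,192),z).round(),"top",ground(C,(270,5),z).round(),ground(C,(180,135),z).round())
W=cam("wrist"); cv2.imwrite("pics/w0.png",W[0][:,:,::-1]); print(W[4].round(),W[5].round(2).tolist())
print("base side",ground(S,(110,20),0).round())
```

```text
proud [ 531.1 -325.9   33. ] side pix [223. 270.]
empty [ 527.2 -274.    15. ] side pix [212. 263.]
wait [ 635.6 -315.8   16. ] side pix [220. 326.]
disc [ 493.  -303.3   12. ] side pix [226. 247.]
blk/seated [ 476.8 -262.8   22. ] side pix [208. 235.]
black [ 450.6 -306.2   22. ] side pix [225. 223.]
yellow [ 483.2 -345.2   17. ] side pix [240. 244.]
base corner L [548. -41.   0.]
base corner R [ 953. -107.    0.]
knob [616.  83.   0.]
200 eyepiece side [445. 216. 200.] top [459.   9. 200.] [ 580. -162.  200.]
300 eyepiece side [436. -78. 300.] top [453. -47. 300.] [ 556. -192.  300.]
400 eyepiece side [ 427. -373.  400.] top [ 447. -102.  400.] [ 533. -223.  400.]
[141. 640. 384.] [[0.33, 0.9, 0.27], [0.94, -0.32, -0.09], [0.0, 0.28, -0.96]]
base side [ 14. 229.   0.]
```

View pics/w0.png

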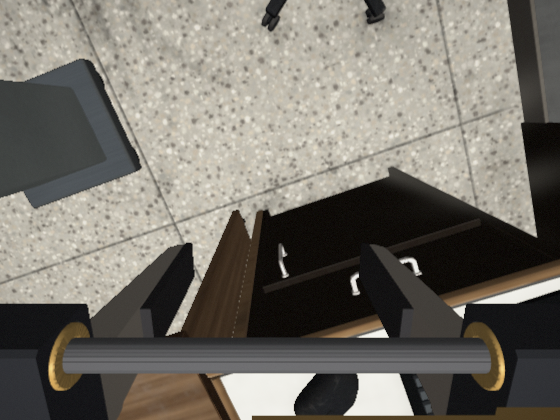

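The wrist view shows floor, the bench edge and a white-topped counter, with no contact. The eyepieces reach roughly x≈440, z≈250 near y≈0–70, so I'll pull in close to the base first, squaring the tool to the world axes and shutting the fingers.

```bash
python3 -m crank '1 0 -0.05 0 -0.113;1 0 -0.05 0 -0.113;1 0 -0.05 0 -0.114;1 0 -0.05 0 0;1 0 -0.04 0 0' 20
python3 - <<'E'
from h import *
s=env.sense(); print(s["tool_pos"].round(1),s["joints"].round(2),R.from_quat(s["orientation"]).as_matrix().round(3).tolist(),s["clock"])
W=cam("wrist"); cv2.imwrite("pics/w1.png",W[0][:,:,::-1])
S=cam("side"); cv2.imwrite("pics/s1.png",cv2.resize(S[0][:200,:300,::-1],None,fx=2.6,fy=2.6))
E
```

```text
clock: 1.7
tool_pos: [182.8, 374.6, 233.2]
orientation: [-0.0, 1.0, -0.0, 0.0]
contact_force: [0.9, -0.3, -0.1]
grip_width: 0.585
grasp_force: 0.0
[182.8 374.6 233.2] [-1.12  0.07 -0.08  2.13  0.01  0.93  0.37] [[-1.0, -0.0, 0.0], [-0.0, 1.0, -0.0], [-0.0, -0.0, -1.0]] 1.7
```

View pics/w1.png

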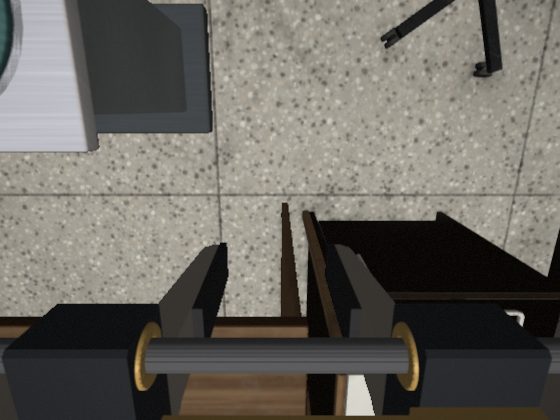

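View pics/s1.png

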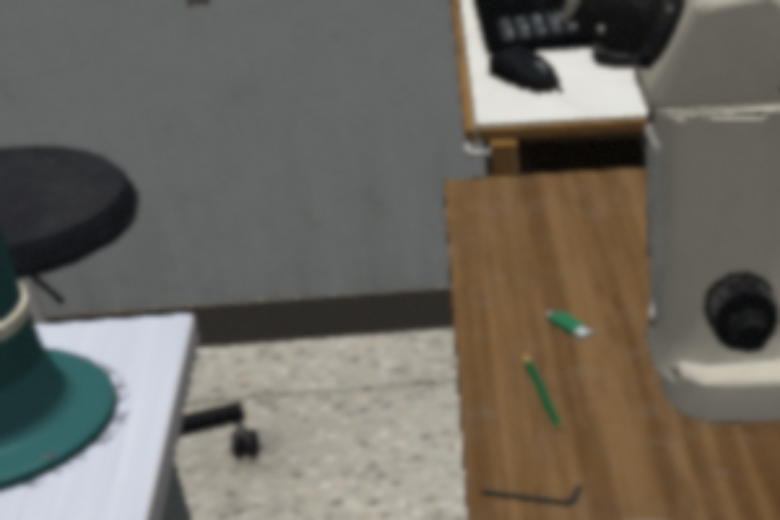

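The side crop shows that the black thing I took for an eyepiece tip is a mouse on the far desk. The real eyepiece is around x≳440. I'll swing past at x≈355.

```bash
python3 -m crank '1 -0.033 -0.033 0 0;1 -0.033 -0.033 0 0;1 -0.033 -0.033 0 0;1 -0.027 -0.04 0 0;1 -0.027 -0.04 0 0'; python3 -m crank '1 -0.004 -0.045 0 0;1 -0.004 -0.045 0 0;1 -0.004 -0.045 0 0;1 -0.004 -0.045 0 0;1 -0.004 -0.045 0 0'
```

```text
clock: 2.3
tool_pos: [337.7, 197.5, 233.8]
orientation: [-0.0, 1.0, 0.001, 0.001]
contact_force: [0.7, -0.2, 0.2]
grip_width: 0.062
grasp_force: 0.0
clock: 2.8
tool_pos: [357.0, -28.2, 233.9]
orientation: [-0.0, 1.0, 0.0, 0.001]
contact_force: [1.9, -0.2, 0.1]
grip_width: 0.004
grasp_force: 0.0
```

```bash
python3 -m crank '1 0 -0.045 0 0;1 0 -0.045 0 0;1 0 -0.045 0 0;1 0 -0.045 0 0;1 0 -0.045 0 0'; python3 -m crank '1 -0.02 -0.02 0 0;1 -0.03 -0.02 0 0;1 -0.03 -0.01 0 0;1 -0.02 0 0 0;1 0 0 0 0'
python3 - <<'E'
from h import *
W=cam("wrist"); cv2.imwrite("pics/w2.png",W[0][:,:,::-1])
for t,z in dict(specimen_holder=14,proud_top=33,empty_mouth=15,seated_1=23,waiting_mount=16).items():
    for d in nets.recognise("wrist",t)[:6]: print(t,round(d["confidence"],2),np.round(d["position"]),ground(W,d["position"],z).round(1))
for n,p in dict(proud=(531,-326,33),empty=(527,-274,15),wait=(636,-316,16),disc=(493,-303,14)).items(): print(n,np.round(proj(W,p)))
E
```

```text
clock: 3.3
tool_pos: [357.0, -253.7, 234.0]
orientation: [-0.0, 1.0, -0.0, 0.001]
contact_force: [0.5, 0.5, -0.4]
grip_width: 0.006
grasp_force: 0.0
clock: 3.8
tool_pos: [459.3, -301.5, 232.9]
orientation: [-0.002, 1.0, -0.001, -0.0]
contact_force: [-0.5, -0.1, -0.2]
grip_width: 0.006
grasp_force: 0.0
specimen_holder 0.72 [210. 283.] [ 489.8 -294.2   14. ]
proud_top 0.63 [243. 253.] [ 522.8 -327.    33. ]
proud_top 0.38 [296. 136.] [ 590.4 -466.2   33. ]
empty_mouth 0.74 [249. 310.] [ 538.3 -261.3   15. ]
seated_1 0.87 [180. 273.] [ 453.9 -305.    23. ]
seated_1 0.81 [205. 240.] [ 482.1 -342.3   23. ]
seated_1 0.64 [203. 313.] [ 479.2 -260.6   23. ]
proud [249. 254.]
empty [240. 300.]
wait [321. 264.]
disc [212. 275.]
```

View pics/w2.png

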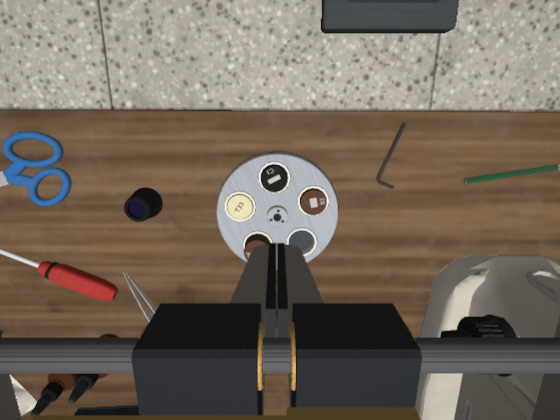

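The wrist picture agrees with the top view: hub at (217,277), empty bore at (241,301), and the proud mount partly hidden by the fingers at (245,257). Moving to about 18 mm above the proud mount.

```bash
python3 -m crank '1 -0.025 -0.008 0.02 0;1 -0.025 -0.008 0.03 0;1 -0.022 -0.0085 0.04 0;1 0 0 0.04 0;1 0 0 0.033 0'; python3 -m crank '1 0 0 0 0;1 0 0 0 0;1 0 0 0 0;1 0 0 0 0;1 0 0 0 0'
python3 - <<'E'
from h import *
s=env.sense(); print(s["tool_pos"].round(1),s["contact_force"].round(2))
p=s["tool_pos"]+[0,0,-19]
for n in("side","top"):
    C=cam(n); r,c=np.round(proj(C,p)).astype(int); print(n,r,c,np.round(proj(C,(531,-326,33))))
    im=cv2.resize(np.ascontiguousarray(C[0][r-45:r+45,c-66:c+66,::-1]),None,fx=4,fy=4,interpolation=cv2.INTER_CUBIC)
    (ims:=globals().setdefault("L",[])).append(im)
cv2.imwrite("pics/p3.png",cv2.resize(np.vstack(L),(440,600)))
E
```

```text
clock: 4.6
tool_pos: [527.8, -325.8, 68.4]
orientation: [-0.0, 1.0, 0.0, -0.0]
contact_force: [0.2, 0.5, -0.5]
grip_width: 0.007
grasp_force: 0.0
clock: 5.1
tool_pos: [529.1, -326.5, 72.0]
orientation: [-0.0, 1.0, -0.0, 0.001]
contact_force: [-0.2, 0.1, 0.8]
grip_width: 0.01
grasp_force: 0.0
[ 529.1 -326.5   72. ] [-0.2   0.06  0.82]
side 214 269 [223. 270.]
top 230 262 [231. 262.]
```

View pics/p3.png

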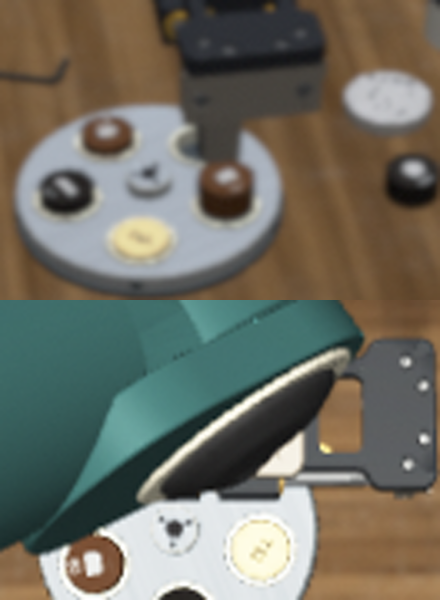

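The tips are right above the proud mount, with about 18 mm of gap. Now I'll press down in small steps.

```bash
python3 -m crank '1 -0.002 0 0.005 0;1 0 0 0.005 0;1 0 0 0.004 0;1 0 0 0.003 0;1 0 0 0.002 0'; python3 -m crank '1 0 0 0.002 0;1 0 0 0.002 0;1 0 0 0.002 0;1 0 0 0.002 0;1 0 0 0 0'
```

```text
clock: 5.7
tool_pos: [529.9, -325.9, 51.3]
orientation: [-0.0, 1.0, 0.001, -0.0]
contact_force: [-2.2, 1.7, 7.4]
grip_width: 0.004
grasp_force: 3.5
clock: 6.2
tool_pos: [529.9, -326.0, 43.4]
orientation: [0.0, 1.0, 0.0, -0.0]
contact_force: [-1.6, 1.8, 4.2]
grip_width: 0.006
grasp_force: 2.1
```

```bash
python3 -m crank '1 0 0 0.001 0;1 0 0 0.001 0;1 0 0 0.001 0;1 0 0 0 0;1 0 0 0 0'
```

```text
clock: 6.7
tool_pos: [530.0, -326.0, 42.0]
orientation: [-0.0, 1.0, 0.001, 0.0]
contact_force: [-5.2, 4.3, 17.1]
grip_width: 0.008
grasp_force: 8.7
```

```bash
python3 -m crank '1 0 0 0.001 0;1 0 0 0.001 0;1 0 0 0 0;1 0 0 0 0;1 0 0 0 0'
```

```text
clock: 7.2
tool_pos: [530.0, -326.1, 41.9]
orientation: [0.0, 1.0, 0.002, 0.0]
contact_force: [-9.3, 6.4, 31.2]
grip_width: 0.002
grasp_force: 15.8
```

Force climbs while z stays at 42, so the mount is home on its end stop. Lifting straight up, then across to the waiting mount.

```bash
python3 -m crank '1 0 0 -0.005 0;1 0 0 -0.015 0;1 0 0 -0.03 0;1 0 0 -0.02 0;1 0 0 0 0'; python3 -m crank '1 -0.02 0.002 0 0;1 -0.03 0.003 0 0;1 -0.03 0.003 0 0;1 -0.02 0.002 0 0;1 -0.005 0 0 0'
python3 - <<'E'
from h import *
C=cam("side"); L=[C[0][175:265,195:365,::-1]]
for t,z in dict(proud_top=23,waiting_mount=16,empty_mouth=15).items():
    for d in nets.recognise("side",t)[:4]: print(t,round(d["confidence"],2),np.round(d["position"]),ground(C,d["position"],z).round(1))
cv2.imwrite("pics/s4.png",cv2.resize(L[0],None,fx=4.6,fy=4.6,interpolation=cv2.INTER_CUBIC))
s=env.sense(); print(s["tool_pos"].round(1), np.round(proj(C,(636,-316,16))),np.round(proj(C,(530,-326,23))))
E
```

```text
clock: 7.7
tool_pos: [531.8, -327.5, 111.3]
orientation: [-0.0, 1.0, -0.001, 0.002]
contact_force: [0.4, -0.6, -0.3]
grip_width: 0.008
grasp_force: 0.0
clock: 8.2
tool_pos: [637.0, -314.5, 106.8]
orientation: [-0.002, 1.0, 0.0, -0.0]
contact_force: [-0.3, -0.0, 0.0]
grip_width: 0.005
grasp_force: 0.0
proud_top 0.75 [243. 352.] [ 659.4 -388.9   23. ]
proud_top 0.55 [229. 271.] [ 531.  -331.9   23. ]
[ 633.5 -316.8  107.8] [220. 327.] [227. 270.]
```

View pics/s4.png

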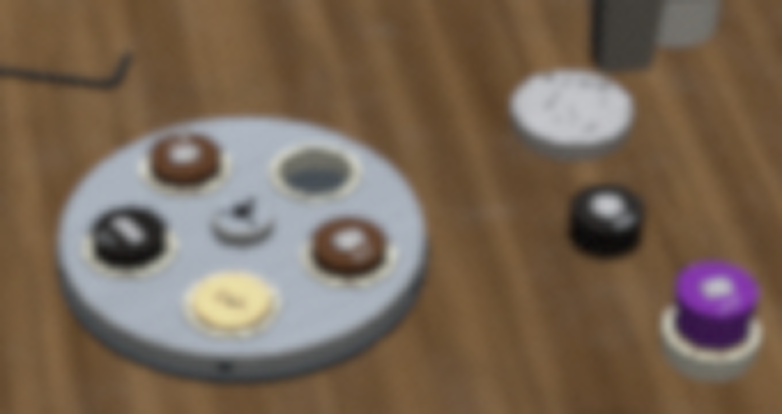

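The former proud mount now sits level with its neighbour. The waiting mount's top is at side pixel (220,327), matching my estimate. Lowering to 15 mm above it and holding.

```bash
python3 -m crank '1 -0.001 0 0.015 0;1 0 0 0.02 0;1 0 0 0.014 0;1 0 0 0.006 0;1 0 0 0 0'; python3 -m crank '1 0 0 0 0;1 0 0 0 0;1 0 0 0 0;1 0 0 0 0;1 0 0 0 0'
```

```text
clock: 8.9
tool_pos: [635.2, -315.8, 51.4]
orientation: [0.0, 1.0, 0.0, -0.001]
contact_force: [0.2, 0.4, 0.6]
grip_width: 0.005
grasp_force: 0.0
clock: 9.4
tool_pos: [636.4, -316.2, 53.7]
orientation: [-0.0, 1.0, -0.0, 0.0]
contact_force: [-0.8, -0.8, -0.1]
grip_width: 0.005
grasp_force: 0.0
```

```bash
python3 -m crank '1 0 0 0.003 0;1 0 0 0 0;1 0 0 0 0;1 0 0 0 0;1 0 0 0 0'; python3 -m crank '1 0 0 0 0;1 0 0 0 0;1 0 0 0 0;1 0 0 0 0;1 0 0 0 0'; python3 -m crank '1 0 0 0 0;1 0 0 0 0;1 0 0 0 0;1 0 0 0 0;1 0 0 0 0'; python3 -m crank '1 0 0 0 0;1 0 0 0 0;1 0 0 0 0;1 0 0 0 0;1 0 0 0 0';  python3 -m crank '1 0 0 0 0;1 0 0 0 0;1 0 0 0 0;1 0 0 0 0;1 0 0 0 0'; python3 -m crank '1 0 0 0 0;1 0 0 0 0;1 0 0 0 0;1 0 0 0 0;1 0 0 0 0'
```

```text
clock: 9.9
tool_pos: [636.2, -316.2, 50.3]
orientation: [-0.0, 1.0, -0.0, 0.0]
contact_force: [0.8, 0.0, 0.3]
grip_width: 0.002
grasp_force: 0.0
clock: 10.4
tool_pos: [636.2, -316.2, 50.3]
orientation: [-0.0, 1.0, -0.0, 0.0]
contact_force: [0.2, -0.8, -0.3]
grip_width: 0.003
grasp_force: 0.0
clock: 10.9
tool_pos: [636.2, -316.2, 50.3]
orientation: [-0.0, 1.0, -0.0, 0.0]
contact_force: [-0.2, -0.0, -0.9]
grip_width: 0.002
grasp_force: 0.0
clock: 11.4
tool_pos: [636.2, -316.1, 50.3]
orientation: [-0.0, 1.0, 0.0, 0.0]
contact_force: [-0.5, 0.0, 0.0]
grip_width: 0.002
grasp_force: 0.0
clock: 11.9
tool_pos: [636.2, -316.2, 50.3]
orientation: [-0.0, 1.0, -0.0, 0.0]
contact_force: [0.1, -0.1, -0.2]
grip_width: 0.008
grasp_force: 0.0
clock: 12.4
tool_pos: [636.2, -316.2, 50.3]
orientation: [-0.0, 1.0, 0.0, 0.0]
contact_force: [0.7, 0.8, 0.4]
grip_width: 0.004
grasp_force: 0.0
```

Held for over 2 s. Now over to the empty place at (527,-274).

```bash
python3 -m crank '1 0 0 -0.02 0;1 0 0 -0.02 0;1 0.03 0.012 0 0;1 0.03 0.012 0 0;1 0.03 0.012 0 0'; python3 -m crank '1 0.019 0.006 0 0;1 0 0 0.015 0;1 0 0 0.015 0;1 0 0 0.008 0;1 0 0 0 0';  python3 -m crank '1 0 0 0 0;1 0 0 0 0;1 0 0 0 0;1 0 0 0 0;1 0 0 0 0'
```

```text
clock: 12.9
tool_pos: [546.0, -280.4, 92.6]
orientation: [-0.0, 1.0, -0.0, 0.002]
contact_force: [1.5, -1.0, 0.6]
grip_width: 0.004
grasp_force: 0.0
clock: 13.4
tool_pos: [527.2, -274.0, 50.6]
orientation: [-0.0, 1.0, 0.0, -0.001]
contact_force: [-0.8, 0.0, -0.3]
grip_width: 0.005
grasp_force: 0.0
clock: 13.9
tool_pos: [527.4, -274.2, 52.5]
orientation: [-0.0, 1.0, -0.0, 0.0]
contact_force: [0.5, 0.8, 0.0]
grip_width: 0.003
grasp_force: 0.0
```

```bash
python3 -m crank '1 0 0 0.003 0;1 0 0 0 0;1 0 0 0 0;1 0 0 0 0;1 0 0 0 0'; python3 -m crank '1 0 0 0 0;1 0 0 0 0;1 0 0 0 0;1 0 0 0 0;1 0 0 0 0'; python3 -m crank '1 0 0 0 0;1 0 0 0 0;1 0 0 0 0;1 0 0 0 0;1 0 0 0 0'; python3 -m crank '1 0 0 0 0;1 0 0 0 0;1 0 0 0 0;1 0 0 0 0;1 0 0 0 0';  python3 -m crank '1 0 0 0 0;1 0 0 0 0;1 0 0 0 0;1 0 0 0 0;1 0 0 0 0'; python3 -m crank '1 0 0 0 0;1 0 0 0 0;1 0 0 0 0;1 0 0 0 0;1 0 0 0 0' | head -3
python3 - <<'E'
from h import *
C=cam("side"); cv2.imwrite("pics/s5.png",cv2.resize(C[0][175:265,195:365,::-1],None,fx=4.6,fy=4.6,interpolation=cv2.INTER_CUBIC))
E
```

```text
clock: 14.4
tool_pos: [527.2, -274.2, 49.3]
orientation: [-0.0, 1.0, -0.0, 0.0]
contact_force: [-0.3, -0.6, 0.1]
grip_width: 0.008
grasp_force: 0.0
clock: 14.9
tool_pos: [527.2, -274.2, 49.3]
orientation: [-0.0, 1.0, 0.0, 0.0]
contact_force: [-0.6, -0.5, 0.2]
grip_width: 0.004
grasp_force: 0.0
clock: 15.4
tool_pos: [527.2, -274.1, 49.3]
orientation: [-0.0, 1.0, 0.0, 0.0]
contact_force: [-0.4, -0.6, -0.1]
grip_width: 0.006
grasp_force: 0.0
clock: 15.9
tool_pos: [527.2, -274.2, 49.3]
orientation: [-0.0, 1.0, -0.0, 0.0]
contact_force: [-0.6, 0.7, -0.2]
grip_width: 0.002
grasp_force: 0.0
clock: 16.4
tool_pos: [527.2, -274.2, 49.3]
orientation: [-0.0, 1.0, 0.0, 0.0]
contact_force: [-0.4, -0.2, 0.1]
grip_width: 0.004
grasp_force: 0.0
clock: 16.9
tool_pos: [527.2, -274.1, 49.3]
orientation: [-0.0, 1.0, 0.0, 0.0]
```

View pics/s5.png

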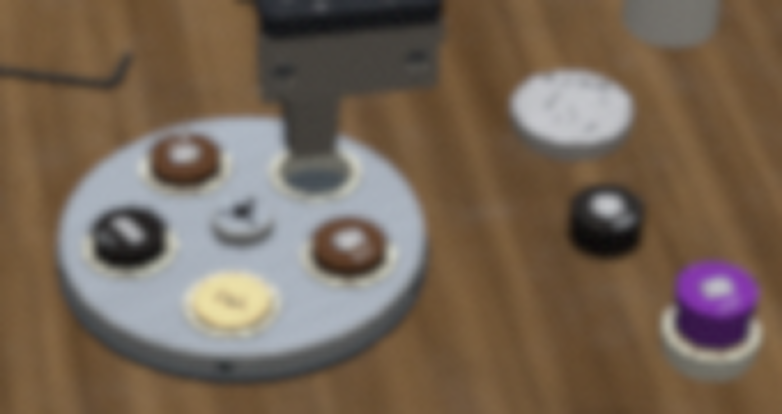

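The tips hang clear above the empty sleeve at crop (313,155). Everything else is unmoved, so I'm handing the job in.

```bash
python3 -c "
from station import env
print(env.close_job())"
```

```text
the job is handed in; nothing more can be done
None
```

The proud mount is pressed home on its end stop. I pointed at the waiting mount for over 2 s, then at the empty place, about 15 mm above each, and handed the job in at about 17 s still pointing there and touching nothing; no verdict came back.

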